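# Clear the caddy and click the cookie press to medium

## Robot

A 7-joint arm with a two-finger parallel gripper is mounted at the origin on the work surface. World frame = base frame: x ahead of the robot, y to its left, z up, the work surface at z = 0. Lengths are in m, angles in rad, forces in N, time in s.
With the tool pointing down it reaches from about 0.4 to 0.9 m from the base axis. Payload 5.5 kg.
Tool frame: the origin (TCP) lies between the finger pads; the fingertips stand tip_extent ahead of it and the grasp point (between the pads) lies 8 mm behind it (tip_extent is the distance from the TCP to the fingertips, in m); z points along the fingers, y is the line along which they close (so a half turn about z gives the same grasp; the last joint's range is limited). The gripper opens to 85 mm and grips with 20 to 120 N. Pads are 22 mm wide; open, the fingers measure 114 mm over their backs; the gripper's body (76 mm by 85 mm) begins 54 mm behind the grasp point. The pads swing forward as they close: fully open they stand 13 mm farther back than shut.
Start: joints at [1.474, 0.501, -0.427, 1.55, 0.221, 1.138, -0.21], TCP at [0.229, -0.608, 0.242] pointing down, gripper open.
Joint ranges: [-2.88, 2.88], [-0.31, 2.03], [-1.54, 1.56], [0.2, 2.42], [-1.41, 4.55], [0.19, 2.02], [-2.57, 2.57]. Speed limits (rad/s): [2.57, 2.57, 3.14, 3.14, 3.14, 3.14, 3.14].

## Interface

Orientations are given as [roll, pitch, yaw] about the fixed x, y, z axes, in that order (R = Rz(yaw) Ry(pitch) Rx(roll)).
In Python, from rig import observe, read_camera, calibration, finish_job, tip_extent gives the robot as it stands.
- The arm moves only by the shell command python3 -m crank 'ROWS' [OPENING] [FORCE]. ROWS is JSON, a list of rows, each a list of 4 numbers: the shift along the tool's x, y, z in m, then the turn about the tool's z in degrees. A call has 1 to 20 rows; each row is the pose to reach, as a shift and turn from the pose commanded when the call began, along the tool's axes at that moment; what a row does not reach only later rows make up. A row lasts 1/8 s, in which the tool goes at most 62.5 mm and 10.7 degrees, less where a joint would pass 70% of its speed; a pose out of reach is approached as far as the arm can. A call with a gripper value outside its range is refused whole. OPENING is the opening, from -1 (shut) to 1 (fully open), set as the call begins (- or left out, the last holds). The fingers move at their own pace and stop on an object; FORCE is the grip in N (left out, the last holds). Time passes only in rows, so rows that repeat a pose let the fingers close. It gives the time, the measured TCP pose, the force, the opening and the grip force at its end, in the units of the state.
- observe(): the state, without advancing time (a new reading comes with each control period).
- read_camera(name): name is "scene" or "top" or "wrist"; returns the picture (420x560x3 uint8, red, green, blue); there is no depth.
- calibration(name): a dict with "camera_matrix" (3x3 intrinsics, pixels), "R" (3x3) and "t" (3): a world point X has camera coordinates R X + t. Camera axes: x right, y down, z forward; pixel columns grow to the right and rows downward; lengths in m; the calibration is good to about 2 mm. A picture is of the moment at which its call begins: read the wrist's pose just before it. calibration takes no time and is no camera call; for the wrist camera it gives the pose at the moment of the call.
- finish_job(): hands the job in; it is judged then, once.
The state is a dict: "time": time; "joint_positions": joint angles; "qvel": joint speeds; "effort": joint torques, N m; "eef_pos": TCP position; "eef_rot": TCP orientation; "force": force on the tool from outside, world axes, zero at the start; "wrist_torque": the same for the moment, N m; "width": opening from 0.0 (shut) to 1.0 (fully open); "finger_force": force on a finger pad.
Only numpy, scipy, OpenCV 4.12 (cv2) and the standard library are available. Lean on these libraries where they do the work, as an engineer would, in place of code of your own. Each camera call takes 0.05 s, during which the arm holds its last target. There are 200 camera calls.

## Task

Make the cookie press ready: move the orange caddy out from under the dial's lever, so that its middle is more than 10 cm from the spot under the lever, and leave it upright on the counter. Then press the lever down by one click, from small to the middle detent, not on to the last one, and only then push the trigger button fully down and let it spring back. Don't tip the caddy over or disturb the other things.

Things in the scene. Friction and masses are not known exactly. Their poses are not given: they have to be found in the camera images.
- press: Fixed aluminium cookie press lying in a wooden cradle 64 mm wide. Origin on the counter, under the barrel axis, mid-width of the dose dial. Axis level along y, 85 mm up. +y: barrel (radius 27), nozzle (radius 31), to y=159. -y: grip block 44 wide, its top 110 mm up, y=-30 to -165, with the trigger on top; a thin rod on to y=-237. The dial's lever points to -x.
- dial (a joint): Angle (rad) of the dose dial, a ring (radius 30, 24 wide) on the barrel axis. Detents: 0 small (start; lever 17 deg above level), 0.6 medium (17 deg below level), 1.2 large (52 deg below). Pressing the lever down increases it. It resists (about 8 N at the lever's end), then snaps on by itself: past 0.3 to medium, past 0.9 to large; let go earlier, it springs back.
- lever_tip (a point): Middle of the end of the dial's one lever arm (20 wide, 10 thick, black end pad), 96 mm from the barrel axis; it moves with the dial. At small it is 113 mm above the counter and 92 mm from the axis seen from above; at medium 57 mm above the counter.
- under_lever (a point): Point on the counter under the lever arm, at x = -90, y = 0 mm in the press's frame; fixed to the press.
- trigger (a joint): Travel (m) of the press-button trigger: 0 = out, 0.006 = fully down. A spring returns it; about 5 N presses it fully down.
- trigger_top (a point): Middle of the top of the round trigger button (radius 14), which faces up on the grip, at x = 0, y = -115 mm in the press's frame.
- caddy: Loose orange plastic caddy, a closed upright box, x 100, y 60, z 92 mm, about 0.4 kg, with a closed clear sliding door on its -x face. Origin at the centre of its underside. It starts under the lever arm, only 3 to 16 mm above its top, its x axis within 0.15 rad of the press's x, and keeps the arm from coming down.
- bowl: Bystander: steel bowl, rim radius 50 mm, height 55 mm, loose on the counter; origin at the centre of its underside.
- disc_a: Bystander: flat steel cookie disc, diameter 44 mm, 5 mm thick, loose on the counter; origin at the centre of its underside. One of bowl and disc_a stands on the counter in front of the press towards its +y side, the other towards its -y side; which is which varies.
- disc_b: Bystander: flat steel cookie disc, diameter 44 mm, 5 mm thick, loose on the counter; origin at the centre of its underside.
- plate: Bystander: white melamine plate, radius 80 mm, height 18 mm, loose on the counter; origin at the centre of its underside.
- spatula: Bystander: grey spatula, loose on the counter, along its own x from -130 (handle end) to 130 mm (blade end); handle 18 wide and 12 high, blade 48 wide and 8 high. Origin mid-length, on the underside.
- jar: Bystander: glass jar with a steel cap, radius 36 mm, height 95 mm, loose on the counter; origin at the centre of its underside.
- mug: Bystander: white mug, radius 38 mm, height 90 mm, handle at its +y, loose on the counter; origin at the centre of its underside.
Mind the look-alikes: they are no part of the job. Several things look just like the caddy: the one meant starts farthest to the robot's right.

How it is judged:
By the outcome, as a careful person would: the job done as asked, in the order asked, and still so for the second after the job is handed in, with the robot touching nothing.
It also fails if it takes over 54 s, if anything falls off the work surface, if the arm or the gripper's body presses on something with over 40 N, if the wrist force passes 120 N, or if a joint passes its speed limit or range.

## Working session

There is one attempt and no reset: what is moved stays moved. The work goes in short steps, Python scripts to look and compute and a shell command to move; the robot and the scene stay as the last step left them, time stands still between calls to the robot, and variables do not carry over. Pictures are saved under pics/ and viewed, at most 10 in all, crops included, and the job is handed in when it is done.

```bash
mkdir -p pics
python3 - <<'E'
from rig import *
import cv2
print(observe(), tip_extent)
for n in("top","scene"):
    cv2.imwrite(f"pics/{n}0.png",cv2.resize(read_camera(n)[:,:,::-1],(800,600),interpolation=cv2.INTER_CUBIC))
    c=calibration(n);print(n,c)
E
```

```text
{'time': 0.0, 'joint_positions': array([ 1.47422489,  0.50181089, -0.42676344,  1.55146961,  0.22080777,
        1.13827218, -0.21026491]), 'qvel': array([-1.04880805e-05, -6.68766030e-04,  4.19940554e-04, -1.46912165e-03,
       -1.02198673e-03,  3.86653253e-04,  4.86923968e-04]), 'effort': array([ 5.52951315e-04, -5.69519019e+01, -5.81660941e+00, -2.80948842e+01,
        1.06819245e-02,  1.18359903e-02, -4.77210438e-05]), 'eef_pos': array([ 0.22854421, -0.60778071,  0.24127187]), 'eef_rot': array([-3.13968729e+00, -4.03642805e-05,  3.59844147e-01]), 'force': array([-0.50729466,  0.55690665, -0.19188625]), 'wrist_torque': array([-0.00760788,  0.0031168 , -0.00933747]), 'finger_force': 0.0, 'width': 0.9981905639229645} 0.011
top {'camera_matrix': array([[445.11896798,   0.        , 277.18368425],
       [  0.        , 445.11896798, 201.37717906],
       [  0.        ,   0.        ,   1.        ]]), 'R': array([[-0.00187172, -0.99943106,  0.03367585],
       [-0.98586205, -0.00379815, -0.16751596],
       [ 0.16754856, -0.03351329, -0.98529404]]), 't': array([0.06045927, 0.53394292, 1.0940272 ])}
scene {'camera_matrix': array([[397.71242368,   0.        , 287.42840343],
       [  0.        , 397.71242368, 205.5372565 ],
       [  0.        ,   0.        ,   1.        ]]), 'R': array([[ 0.72739751,  0.68614774, -0.00970293],
       [ 0.43832026, -0.47545759, -0.76276827],
       [-0.52798505,  0.55058275, -0.64659912]]), 't': array([-0.4050007 , -0.10038993,  1.23507391])}
```

View pics/top0.png

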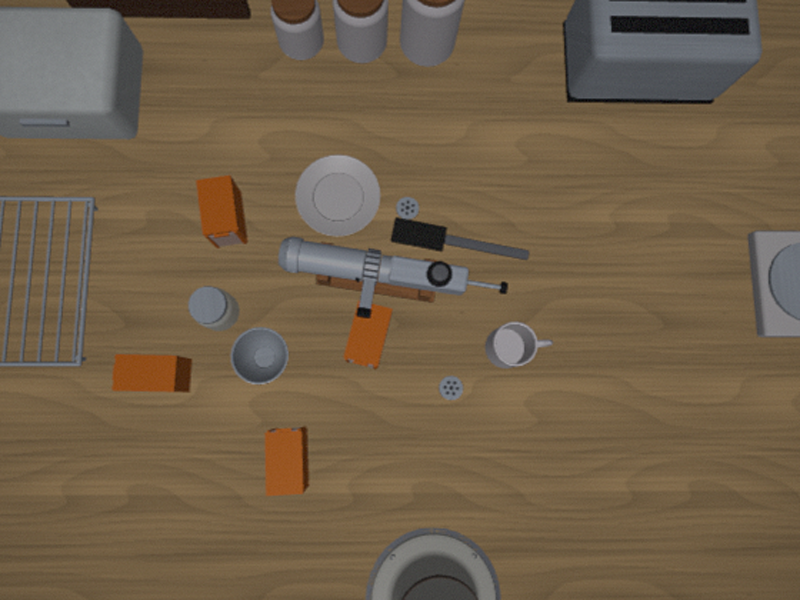

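View pics/scene0.png

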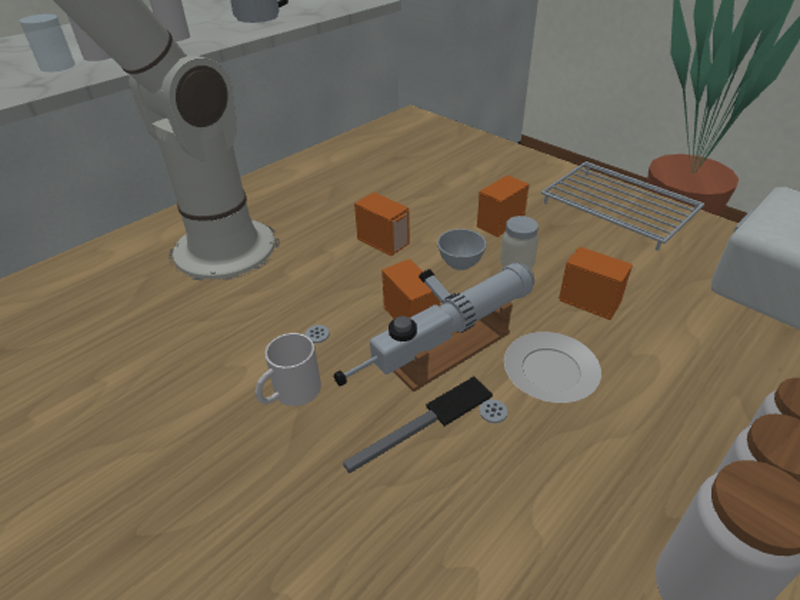

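Orange boxes in the top view are at (368,335), (286,461), (150,372) and (221,211). The one at (368,335) is farthest right (smallest y) and sits under the lever, so it is the one meant. I'll confirm it in an enlarged crop.

```bash
cat > h.py <<'E'
import numpy as np
from rig import *
def w(n,u,v,z,c=None):
    c=c or calibration(n);R,t=c["R"],c["t"]
    d=R.T@np.linalg.solve(c["camera_matrix"],[u,v,1]);o=-R.T@t
    return o+d*(z-o[2])/d[2]
E
python3 - <<'E'
from h import *
import cv2
im=read_camera("top")[:,:,::-1]
cv2.imwrite("pics/c1.png",cv2.resize(im[160:280,190:350],(800,600),interpolation=cv2.INTER_CUBIC))
E
```

```text
(no output)
```

View pics/c1.png

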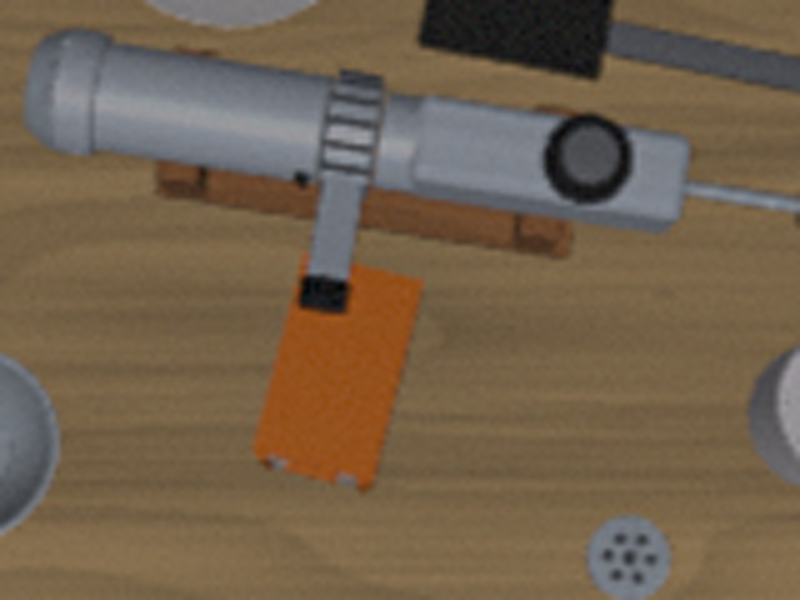

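The crop confirms the orange caddy partly under the black lever pad. Crop coordinates: top corners about (300,255), (423,280), (370,490), (255,457), lever pad (325,293), trigger (588,155).

Run:
```python
from h import *
np.set_printoptions(precision=4,suppress=True)
f=lambda x,y,z:w("top",190+x/5,160+y/5,z)
C=[f(*p,.092)for p in((300,255),(423,280),(370,490),(255,457))]
for c in C:print(c)
C=np.array(C);print("ctr",C.mean(0),"len",np.linalg.norm(C[0]-C[3]),np.linalg.norm(C[1]-C[2]),np.linalg.norm(C[0]-C[1]),"yaw",np.degrees(np.arctan2(*((C[0]+C[1]-C[2]-C[3])[[1,0]]))))
print("tip",f(325,290,.117)); print("trig",f(588,155,.120)); print("dialtop",f(352,125,.112)); print("disc",f(628,557,.005))
T=f(588,155,.12);D=f(325,290,.117)
print("bowl",w("top",259/1.4286,355/1.4286,.055),"mug",w("top",512/1.4286,344/1.4286,.09), "rod end",w("top",503/1.4286,287/1.4286,.085),"nozzle",w("top",288/1.4286,252/1.4286,.085),"otherbox",w("top",286/1.4286,461/1.4286,.092))
```

```text
[0.5017 0.1288 0.092 ]
[0.4896 0.069  0.092 ]
[0.3882 0.0944 0.092 ]
[0.4039 0.1495 0.092 ]
ctr [0.4458 0.1104 0.092 ] len 0.10001527606305012 0.10460596646022745 0.06108403202374967 yaw -13.04386766629394
tip [0.4813 0.1162 0.117 ]
trig [ 0.5465 -0.0095  0.12  ]
dialtop [0.5623 0.1037 0.112 ]
disc [ 0.3574 -0.0393  0.005 ]
bowl [0.4131 0.2985 0.055 ] mug [ 0.4296 -0.1348  0.09  ] rod end [ 0.5288 -0.1234  0.085 ] nozzle [0.5888 0.2493 0.085 ] otherbox [0.2388 0.2423 0.092 ]
```

```bash
cat >> h.py <<'E'
from scipy.spatial.transform import Rotation as Ro
def go(x,y,z,yawdeg):
    s=observe();R=Ro.from_euler("xyz",s["eef_rot"])
    d=R.inv().apply(np.array([x,y,z])-s["eef_pos"])
    t=(np.degrees(s["eef_rot"][2])-yawdeg+180)%360-180
    print("t",s["time"],"pos",s["eef_pos"].round(4),"yaw",np.degrees(s["eef_rot"][2]).round(2),"shift mm",(d*1000).round(1),"turn",round(t,1))
E
python3 -c "
from h import *
go(.4156,.1174,.20,-13)"
```

```text
t 0.15 pos [ 0.2287 -0.6079  0.2415] yaw 20.62 shift mm [ 430.4 -612.9   42.5] turn 33.6
```

```bash
python3 -m crank '[[0.03,-0.04,0,2],[0.06,-0.08,0,4],[0.09,-0.12,0,6],[0.12,-0.16,0,8],[0.15,-0.21,0,11],[0.18,-0.25,0,13],[0.21,-0.30,0,16],[0.24,-0.34,0,18],[0.27,-0.385,0,21],[0.30,-0.43,0,23],[0.33,-0.47,0,25],[0.36,-0.51,0,28],[0.39,-0.555,0,30],[0.41,-0.585,0.01,32],[0.43,-0.613,0.02,33.6],[0.43,-0.613,0.02,33.6],[0.43,-0.613,0.02,33.6]]' 1
python3 - <<'E'
from h import *
import cv2
go(.4156,.1174,.075,-13)
cv2.imwrite("pics/w1.png",read_camera("wrist")[:,:,::-1])
E
```

```text
time: 2.28
eef_pos: [0.4151, 0.1163, 0.2221]
eef_rot: [3.141, 0.001, -0.226]
force: [0.2, 0.2, 0.3]
width: 1.0
finger_force: 0.0
t 2.275 pos [0.4151 0.1163 0.2221] yaw -12.95 shift mm [  0.4  -1.3 147.1] turn 0.0
```

View pics/w1.png

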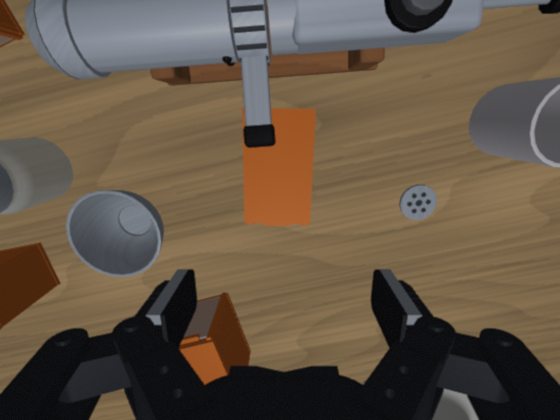

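The wrist view shows the caddy top with corners at about (244,108), (316,109), (310,226), (243,223), the lever pad at (259,135), the disc at (418,202) and the bowl at (115,232).

Run:
```python
from h import *
np.set_printoptions(precision=4,suppress=True)
c=calibration("wrist")
C=np.array([w("wrist",*p,.092,c)for p in((244,108),(316,109),(310,226),(243,223))])
print(C,C.mean(0),np.degrees(np.arctan2(*((C[0]+C[1]-C[2]-C[3])[[1,0]]))))
print("tip",w("wrist",258,128,.117,c),"disc",w("wrist",418,202,.005,c),"trig",w("wrist",417,2,.12,c))
```

```text
[[0.5058 0.1275 0.092 ]
 [0.4918 0.0705 0.092 ]
 [0.3932 0.0956 0.092 ]
 [0.4099 0.1547 0.092 ]] [0.4502 0.1121 0.092 ] -15.032076900352813
tip [0.4886 0.1182 0.117 ] disc [ 0.3605 -0.0368  0.005 ] trig [ 0.5428 -0.0046  0.12  ]
```

```bash
python3 - <<'E'
from h import *
c=calibration("wrist");print(-c["R"].T@c["t"]-observe()["eef_pos"])
go(.418,.118,.060,-14)
E
python3 -m crank '[[0.001,-0.001,0.03,1],[0.002,-0.002,0.06,1],[0.002,-0.002,0.09,1],[0.002,-0.002,0.115,1],[0.002,-0.002,0.135,1],[0.002,-0.002,0.15,1],[0.002,-0.002,0.162,1],[0.002,-0.002,0.162,1]]' 1
python3 -m crank '[[0,0,0,0],[0,0,0,0],[0,0,0,0],[0,0,0,0],[0,0,0,0],[0,0,0,0]]' -1 50
```

```text
[ 0.07879456 -0.01820642  0.13162569]
t 2.325 pos [0.4153 0.1157 0.2222] yaw -13.03 shift mm [  2.2  -3.  162.2] turn 1.0
time: 3.32
eef_pos: [0.4177, 0.1167, 0.0602]
eef_rot: [3.14, 0.0, -0.246]
force: [-1.0, -0.0, 0.6]
width: 1.002
finger_force: 0.0
time: 4.08
eef_pos: [0.4189, 0.1186, 0.0614]
eef_rot: [-3.141, -0.002, -0.244]
force: [-1.2, 0.7, 6.7]
width: 0.696
finger_force: 53.3
```

```bash
python3 -m crank '[[0.001,0.005,0,0],[0.003,0.015,0,0],[0.005,0.025,0,0],[0.007,0.036,0,0],[0.010,0.048,0,0],[0.012,0.060,0,0],[0.014,0.072,0,0],[0.017,0.084,0,0],[0.019,0.095,0,0],[0.021,0.104,0,0],[0.023,0.111,0,0],[0.023,0.114,0,0],[0.023,0.114,0,0]]'
python3 - <<'E'
from h import *
import cv2
im=read_camera("top")[:,:,::-1]
cv2.imwrite("pics/t2.png",cv2.resize(im[130:310,170:410],(800,600),interpolation=cv2.INTER_CUBIC))
E
```

```text
time: 5.7
eef_pos: [0.4147, 0.0028, 0.0614]
eef_rot: [-3.139, -0.004, -0.244]
force: [2.9, 4.2, 5.1]
width: 0.698
finger_force: 54.0
```

View pics/t2.png

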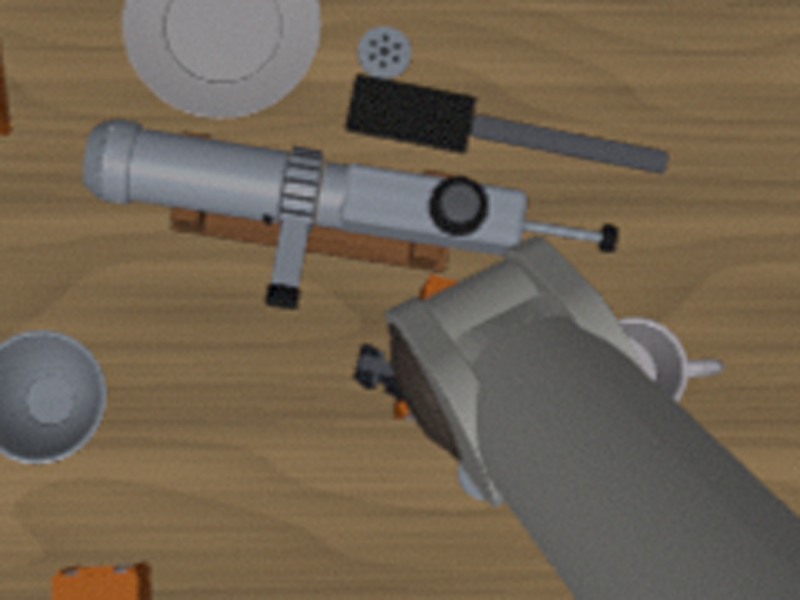

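The caddy is now clear of the lever: its front is visible at crop (438,288), with the lever pad at (283,296), and the disc at (480,480) looks undisturbed. Next I release and retract.

```bash
python3 -m crank '[[0,0,0,0],[0,0,0,0],[0,0,0,0],[0,0,-0.01,0],[0,0,-0.03,0],[0,0,-0.06,0],[0,0,-0.10,0],[0,0,-0.14,0],[0,0,-0.16,0],[0,0,-0.16,0]]' 1
python3 - <<'E'
from h import *
import cv2
cv2.imwrite("pics/w2.png",read_camera("wrist")[:,:,::-1])
go(.484,.117,.16,-9)
E
```

```text
time: 7.0
eef_pos: [0.4138, 0.002, 0.2221]
eef_rot: [3.141, -0.004, -0.244]
force: [-1.4, -0.0, -0.9]
width: 1.0
finger_force: 0.0
t 7.05 pos [0.4129 0.0019 0.2209] yaw -14.0 shift mm [  41.  -128.9   60.9] turn -5.0
```

View pics/w2.png

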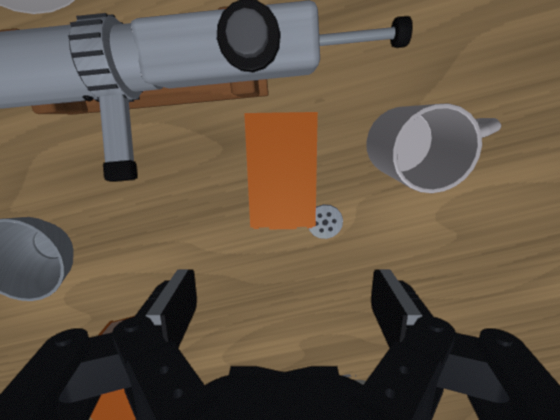

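The caddy stands upright at (282,170), with the disc beside it at (325,221). The lever pad is at (120,170) and the trigger at (248,33).

```bash
python3 - <<'E'
from h import *
np.set_printoptions(precision=4,suppress=True)
c=calibration("wrist")
print("pad top ctr",w("wrist",119,165,.117,c),"trig",w("wrist",247,32,.12,c))
C=[w("wrist",*p,.092,c)for p in((246,113),(317,113),(316,228),(250,229))];print(np.mean(C,0))
E
python3 -m crank '[[0.005,-0.02,0,0],[0.010,-0.04,0,-1],[0.016,-0.06,0,-2],[0.023,-0.08,0,-3],[0.030,-0.10,0.01,-4],[0.036,-0.115,0.03,-5],[0.041,-0.128,0.05,-5],[0.041,-0.129,0.06,-5],[0.041,-0.129,0.06,-5]]' -1 30
python3 -c "
from h import *
go(.484,.117,.13,-9)"
```

```text
pad top ctr [0.4859 0.1149 0.117 ] trig [ 0.5486 -0.0067  0.12  ]
[ 0.4438 -0.0049  0.092 ]
time: 8.18
eef_pos: [0.4821, 0.117, 0.159]
eef_rot: [3.141, 0.003, -0.156]
force: [0.3, 0.1, -1.0]
width: 0.001
finger_force: 0.0
t 8.175 pos [0.4821 0.117  0.159 ] yaw -8.95 shift mm [ 1.9 -0.3 28.9] turn 0.1
```

```bash
python3 -m crank '[[0.003,0,0.015,0],[0.003,0,0.028,0],[0.003,0,0.034,0],[0.003,0,0.040,0],[0.003,0,0.044,0],[0.003,0,0.048,0],[0.003,0,0.048,0]]'; python3 -m crank '[[0,0,0.003,0],[0,0,0.006,0],[0,0,0.009,0],[0,0,0.012,0],[0,0,0.015,0],[0,0,0.015,0]]'
```

```text
time: 9.05
eef_pos: [0.486, 0.117, 0.1121]
eef_rot: [3.141, 0.001, -0.156]
force: [-1.2, -0.3, 1.2]
width: 0.001
finger_force: 0.7
time: 9.8
eef_pos: [0.4869, 0.1166, 0.097]
eef_rot: [-3.142, -0.0, -0.157]
force: [0.4, -0.3, 1.2]
width: 0.002
finger_force: 0.0
```

Run:
```python
from h import *
import cv2
im=read_camera("scene")[:,:,::-1]
cv2.imwrite("pics/s3.png",cv2.resize(im[150:285,230:410],(800,600),interpolation=cv2.INTER_CUBIC))
```

```text
(no output)
```

View pics/s3.png

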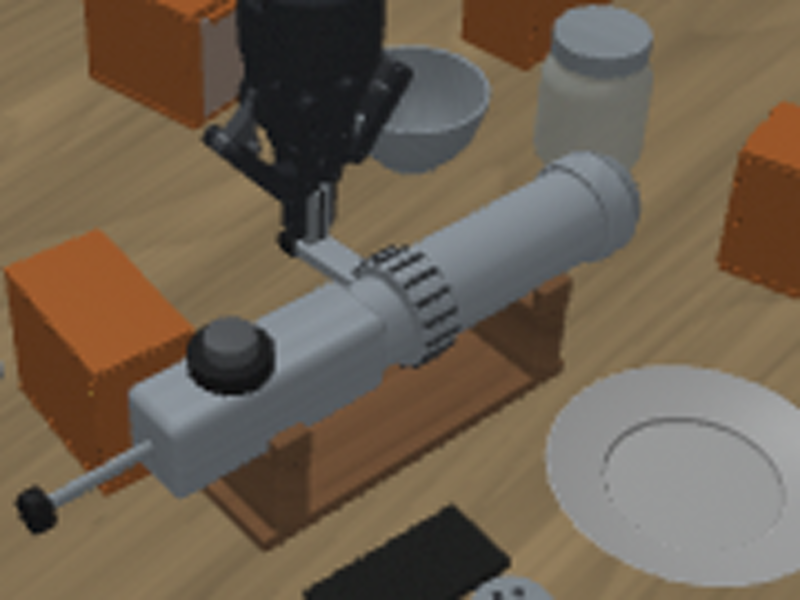

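The pad at (290,242) is still under the fingertips and about level, so it sits at the tipping point. I'll continue a little.

```bash
python3 -m crank '[[0,0,0.002,0],[0,0,0.004,0],[0,0,0.006,0],[0,0,0.008,0],[0,0,0.008,0],[0,0,0.008,0]]'; python3 -m crank '[[0,0,-0.01,0],[0,0,-0.03,0],[0,0,-0.06,0],[0,0,-0.09,0],[0,0,-0.09,0],[0,0,-0.09,0]]';  python3 - <<'E'
from h import *
import cv2
im=read_camera("scene")[:,:,::-1]
a=cv2.resize(im[150:285,230:410],(800,600),interpolation=cv2.INTER_CUBIC)
cv2.imwrite("pics/s4.png",a)
go(.5465,-.008,.165,-9)
E
```

```text
time: 10.6
eef_pos: [0.4866, 0.1169, 0.0893]
eef_rot: [-3.142, -0.0, -0.157]
force: [0.4, 0.4, 0.6]
width: -0.005
finger_force: 0.0
time: 11.35
eef_pos: [0.4866, 0.1167, 0.1799]
eef_rot: [3.141, -0.001, -0.157]
force: [0.8, 0.1, -0.0]
width: 0.002
finger_force: 0.0
t 11.4 pos [0.4862 0.1166 0.1793] yaw -9.0 shift mm [ 79.  113.6  14.3] turn 0.0
```

View pics/s4.png

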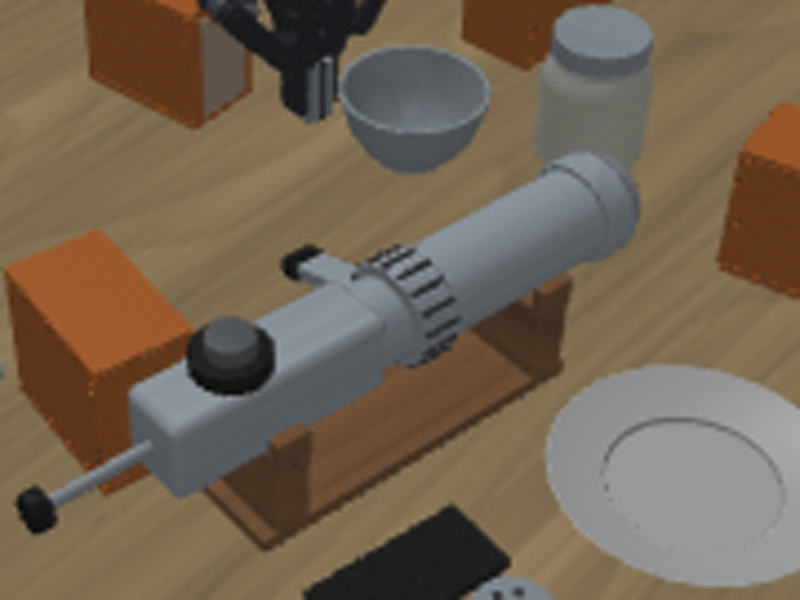

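Lever pad at (303,262) in the crop; I'll compare it with the projection for each detent.

Run:
```python
from h import *
c=calibration("scene");a=np.radians(-9.2);X=np.array([np.cos(a),np.sin(a),0]);Y=np.array([-np.sin(a),np.cos(a),0])
O=np.array([.5465,-.007,0])+.115*Y
for d in(0,.3,.6,.9,1.2):
    e=np.radians(17.2)-d;p=O+np.array([0,0,.085])-.090*np.cos(e)*X+np.array([0,0,.090*np.sin(e)])
    q=c["camera_matrix"]@(c["R"]@p+c["t"]);q=q[:2]/q[2];print(d,((q-[230,150])*4.444).round(),p.round(3))
```

```text
0 [302. 188.] [0.48  0.12  0.112]
0.3 [297. 222.] [0.476 0.121 0.085]
0.6 [301. 261.] [0.48  0.12  0.058]
0.9 [313. 304.] [0.492 0.118 0.034]
1.2 [333. 346.] [0.51  0.115 0.015]
```

```bash
python3 -m crank '[[0.010,0.014,0,0],[0.022,0.032,0,0],[0.036,0.052,0,0],[0.050,0.072,0,0],[0.062,0.090,0,0],[0.072,0.104,0,0],[0.079,0.113,0,0],[0.079,0.113,0.01,0],[0.079,0.113,0.014,0],[0.079,0.113,0.014,0]]'
```

```text
time: 12.65
eef_pos: [0.5462, -0.006, 0.1647]
eef_rot: [-3.141, 0.001, -0.155]
force: [-0.3, -0.1, 0.7]
width: 0.0
finger_force: 0.0
```

The projection confirms medium (0.6 → (301,261)). Now I press the trigger, going down carefully.

```bash
python3 -m crank '[[0,0.001,0.008,0],[0,0.001,0.014,0],[0,0.001,0.018,0],[0,0.001,0.020,0],[0,0.001,0.022,0],[0,0.001,0.022,0]]'; for i in 1 2; do python3 -m crank '[[0,0,0.002,0],[0,0,0.004,0],[0,0,0.004,0]]'; done
```

```text
time: 13.4
eef_pos: [0.5469, -0.008, 0.1433]
eef_rot: [-3.142, -0.0, -0.157]
force: [0.8, -0.8, 0.8]
width: -0.001
finger_force: 0.0
time: 13.78
eef_pos: [0.547, -0.008, 0.1395]
eef_rot: [-3.142, -0.0, -0.157]
force: [-1.4, -0.1, 3.0]
width: 0.005
finger_force: 1.7
time: 14.15
eef_pos: [0.5471, -0.008, 0.1369]
eef_rot: [3.14, -0.001, -0.157]
force: [-5.0, -1.3, 17.2]
width: 0.0
finger_force: 8.7
```

```bash
python3 -m crank '[[0,0,0.001,0],[0,0,0.001,0],[0,0,0.001,0]]'
python3 - <<'E'
from h import *
import cv2
im=read_camera("scene")[:,:,::-1]
cv2.imwrite("pics/s5.png",cv2.resize(im[190:250,250:330],(800,600),interpolation=cv2.INTER_CUBIC))
E
```

```text
time: 14.52
eef_pos: [0.5472, -0.008, 0.1368]
eef_rot: [3.14, -0.001, -0.157]
force: [-8.1, -0.6, 23.9]
width: 0.003
finger_force: 12.2
```

View pics/s5.png

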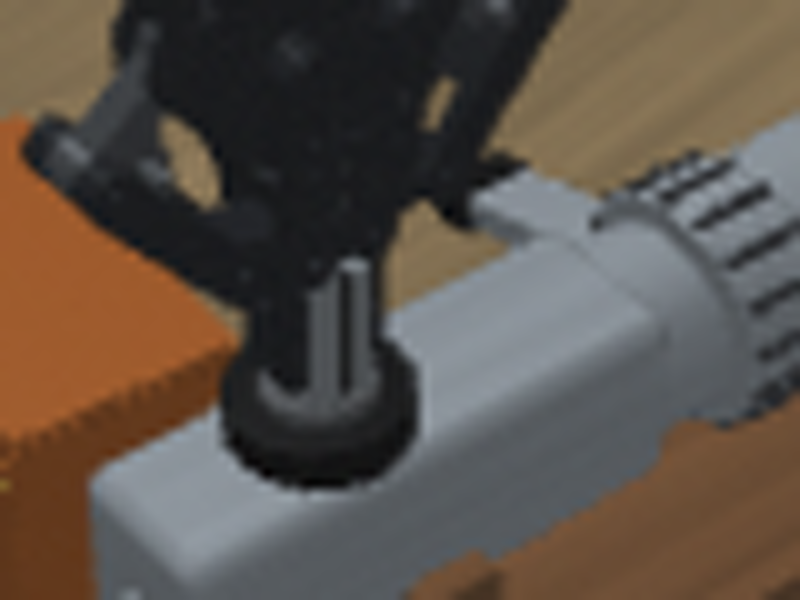

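The fingertips at (340,390) sit on the grey cap inside the collar. Force climbs with no further travel, so the button is bottomed. Next I retract and check.

```bash
python3 -m crank '[[0,0,-0.005,0],[0,0,-0.015,0],[0,0,-0.04,0],[0,0,-0.08,0],[0,0,-0.12,0],[0,0,-0.14,0],[0,0,-0.14,0],[0,0,-0.14,0],[0,0,-0.14,0]]';  python3 - <<'E'
from h import *
import cv2
im=read_camera("scene")[:,:,::-1]
cv2.imwrite("pics/s6.png",cv2.resize(im[120:360,160:480],(800,600),interpolation=cv2.INTER_CUBIC))
E
```

```text
time: 15.7
eef_pos: [0.546, -0.0082, 0.2729]
eef_rot: [3.142, 0.003, -0.157]
force: [-0.6, 0.4, 0.1]
width: 0.003
finger_force: 0.0
```

View pics/s6.png

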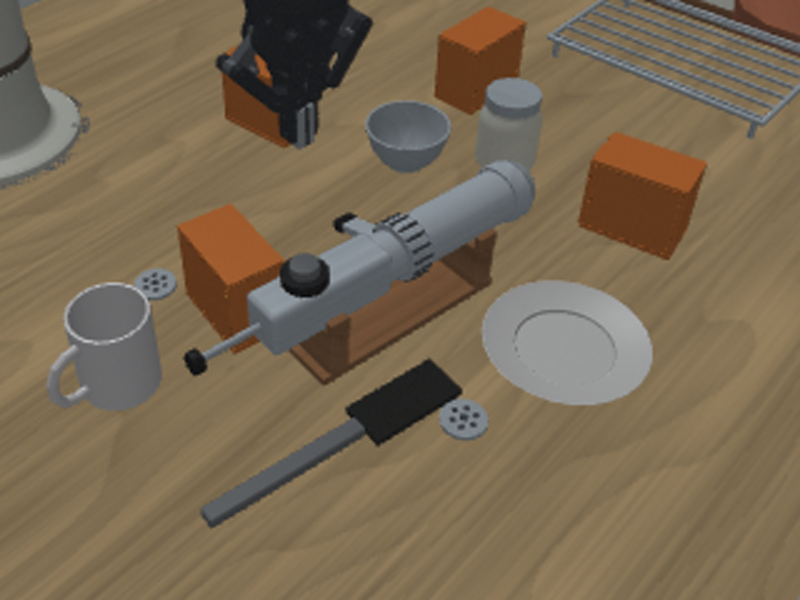

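The lever is at medium (345,222), the trigger has sprung back (304,270), the caddy is upright (235,270), and everything else is in place.

```bash
python3 -c "
from rig import *
print(finish_job())"
```

```text
the job is handed in; nothing more can be done
None
```

The job is handed in: the caddy stands upright about 12.7 cm from the spot under the lever, the dial was then clicked once to medium, and after that the trigger was pushed fully down and sprang back; the final picture shows nothing else disturbed.

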